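# Load the vial rack and latch its keeper bar

### The job

Load the blue vial rack into the sample feeder: set it on the carriage, slide its tongue under the lip at the back until it meets the spring and let go, then swing the steel keeper bar shut across its front until it snaps into its catch and stays. Keep the rack upright, don't drop, ram or force anything, and leave everything else on the bench where it is.

Things in the scene. Friction and masses are not known exactly. Their poses are not given: they have to be found in the camera images.
- rack: The blue vial rack to be loaded, about 0.28 kg, 153 mm long (x), 72 mm wide (y). Origin: in its underside, 70 mm behind the front face; x from grip to tongue, z up. Front to rear: deck 14 mm high (x -70 to -22 mm) with the grip; block 26 mm high (x -22 to 65) with 12 mm vials in blue caps up to 40 mm; flat tongue 12 mm high, 60 mm wide (x 65 to 83).
- rack_grip (a point): Where to hold the blue rack's grip: 44 mm above the rack's underside, at x = -56 mm of the rack; axes as the rack's. The grip is an upright plate 10 mm thick along the rack's x, 44 mm wide along its y, its top 61 mm above the underside, with 29 mm free behind it and 9 mm of deck before it.
- carrier: Sample feeder, fixed to the bench: low white housing (x 130 to 330 mm, 270 wide, 118 high) with its aluminium carriage run out towards the robot. Origin: on the bench top, below the rack's origin when the rack is home. x: loading direction, into the feeder; y: its left; z up. Carriage bed: flat, 22 mm above the bench, x -75 to 105 mm, y -52 to 52 mm.
- home (a point): Point on the carriage bed where the rack's origin lies when the rack is home and the keeper shut (the tongue's end then at carrier x 83 mm, the rack's front at -70 mm). Axes as the carrier's.
- guides (a point): Point on the bed midway between the mouths of the two side guides (carrier x 10 mm). The guides are 12 mm high, 77 mm apart inside, from carrier x 10 to 62 mm; lead-ins before them flare outwards, from 77 mm apart to 94 mm at carrier x -23 mm. Axes as the carrier's.
- lip (a point): Middle of the front lower edge of the dark steel lip that overhangs the bed from carrier x 68 mm on: 84 mm wide, its underside 14.5 mm above the bed; the rack's tongue belongs under it. In there a sprung pad (free face at carrier x 79 mm) meets the tongue's end and yields: 2 N at first, 5 N at home, solid 2 mm beyond home. It may push a released rack back out by some 4 mm.
- keeper (a joint): Angle (rad) of the steel keeper bar on its upright hinge pin: 0 is shut, at a rigid stop, across the carriage's front; larger is more open, at the start 1.35 to 1.75. It swings level, freely, and stays where left. Over the last 8 mm of its tip a spring plunger resists (14 to 22 N at the blue patch, rack in), gives way suddenly about 3 mm before shut and snaps behind the bar; not latched, the bar creeps open.
- keeper_push (a point): Middle of the blue patch on the keeper bar's outer face, where it is pushed, 90 mm from the hinge pin. The bar is 10 mm thick, 16 mm high (21 to 37 mm above the bench), and ends 125 mm from the pin. x: across the bar, the way it moves when shutting; y: along the bar to the hinge. A nub on the inner face, 66 mm from the pin, pushes the rack's front the last millimetres home.
- keeper_hinge (a point): Axis of the keeper bar's hinge pin, 29 mm above the bench, at carrier x -86, y 66 mm (top of the pin 49 mm above the bench). The bar runs along the carrier's -y when shut (angle 0) and along its -x, towards the robot, at 1.57.
- catch (a point): Middle of the top of the catch post, 22 by 18 mm and 45 mm above the bench, at carrier x -89, y -76 mm: its brass plunger snaps behind the keeper bar's end.
- rack_grey: A grey rack with red caps, otherwise the same shape as the blue one; stays where it is.
- bottle: Clear bottle with red cap, 72 mm across, 145 mm high; a bystander. Origin under its middle.
- beaker: Glass beaker, 68 mm across, 85 mm high; a bystander. Origin under its middle.
- jar: Small amber jar with white lid, 48 mm across, 45 mm high; a bystander. Origin under its middle.
- screwdriver: Orange screwdriver, 150 mm long, lying on the bench; a bystander.
- vial_box: Open cardboard box of empty vials, 110 by 80 by 40 mm; a bystander. Origin under its middle.
- wash_bottle: White bottle with blue cap, 54 mm across, 120 mm high; a bystander. Origin under its middle.
There are look-alikes about, which are no part of the job. Of the things like the rack, leave any that is green; of the rest the smaller one is meant.

How it is judged:
On the way, in this order (a step that is already met when the one before it is completed fails the run):
1. the blue rack lies flat on the carriage with its tongue well under the lip, and the robot has let go of it (x of rack in the frame of carrier between -0.008 and 0.004 m and y of rack in the frame of carrier between -0.005 and 0.005 m and z of rack in the frame of carrier between 0.019 and 0.025 m and angle between the x axis of rack and the x axis of carrier, either way round below 0.08 rad and angle between rack's own z axis and vertical below 0.05 rad and contact force between the fingers and rack below 0.3 N), for 0.2 s.
2. the keeper bar has snapped shut (value of joint keeper below 0.018 rad), for 0.2 s.
At the end, for the whole second after the job is handed in: The keeper bar is latched shut (within 0.018 rad of its stop) and stays so by itself; the blue rack is at rest, home between keeper and sprung pad (within 2.5 mm along the carriage, 5 mm sideways), flat on the bed and square to it (within 0.08 rad), its tongue under the lip (value of joint keeper below 0.018 rad and x of rack in the frame of carrier between -0.0025 and 0.0025 m and y of rack in the frame of carrier between -0.005 and 0.005 m and z of rack in the frame of carrier between 0.019 and 0.025 m and angle between the x axis of rack and the x axis of carrier, either way round below 0.08 rad and angle between rack's own z axis and vertical below 0.05 rad and linear speed of rack below 0.01 m/s); the robot touches nothing.
It fails at once if the blue rack is tipped by more than 0.35 rad (angle between rack's own z axis and vertical above 0.35 rad).
It fails at once if the blue rack is dropped (falls free of the fingers at more than 0.4 m/s) (contact force between the fingers and rack below 0.1 N and linear speed of rack above 0.4 m/s).
It fails at once if the rack is rammed into the carriage (more than 45 N) (contact force between rack and carrier above 45 N).
It fails at once if the robot forces the keeper or the carriage (more than 40 N) (contact force between the fingers and carrier above 40 N).
It fails at once if a bystander is shifted by more than 20 mm (distance of any of rack_grey, bottle, beaker, jar, screwdriver, vial_box, wash_bottle from where it was at the start of the episode above 0.02 m).
It also fails if it takes over 61 s, if anything falls off the work surface, if the arm or the gripper's body presses on something with over 40 N, if the wrist force passes 120 N, or if a joint passes its speed limit or range.

### The arm

A 7-joint arm with a two-finger parallel gripper is mounted at the origin on the work surface. World frame = base frame: x ahead of the robot, y to its left, z up, the work surface at z = 0. Lengths are in m, angles in rad, forces in N, time in s.
With the tool pointing down it reaches from about 0.4 to 0.85 m from the base axis. Payload 4.4 kg.
Tool frame: the origin (TCP) lies midway between the tips of the shut fingers; the grasp point (between the pads) lies 19 mm behind it (robot.grasp_offset is the distance from the TCP to the grasp point, in m); z points along the fingers, y is the direction in which the jaws open and shut (so a half turn about z gives the same grasp; the last joint's range is limited). The gripper opens to 94 mm and grips with 3 to 60 N. Pads are 16 mm wide; open, the fingers measure 119 mm over their backs; the gripper's body (75 mm by 177 mm) begins 78 mm behind the grasp point.
Start: joints at [-1.267, 0.628, 0.038, 1.517, -0.027, 0.996, -0.02], TCP at [0.235, 0.606, 0.205] pointing down, gripper open.
Joint ranges: [-3.06, 3.06], [-0.37, 2.12], [-1.25, 1.32], [0.18, 2.47], [-1.1, 4.24], [0.23, 1.98], [-2.94, 2.94]. Speed limits (rad/s): [2.57, 2.57, 3.14, 3.14, 3.14, 3.14, 3.14].

### API

Orientations are given as a unit quaternion [w, x, y, z].
In Python, from plant import robot gives the robot as it stands. The module is installed in compiled form; this text tells all that it offers.
- The arm moves only by the tool send_rows, never from a script. Its argument "commands" is a list of rows, each a list of 7 numbers: the shift along the world's x, y, z scaled (see below), then the turn, a rotation vector about the world's x, y, z scaled (see below), then the gripper's target within -1 to 1 (shut at 1, half-way at 0, fully open at -1). A call has exactly 8 rows; each row is the pose to reach, as a shift and turn from the pose commanded when the call began; what a row does not reach only later rows make up. The controller multiplies each number of a shift by 1 m and each number of a turn by 120 degrees. A row lasts 1/10 s, in which the tool goes at most 50 mm and 8.59 degrees, less where a joint would pass 70% of its speed; a pose out of reach is approached as far as the arm can. A call with a number of a shift or a turn outside -1 to 1 is refused whole. A call with a gripper value outside its range is refused whole. The fingers move at their own pace and stop on an object; the grip force is fixed at half the most. Time passes only in rows, so rows that repeat a pose let the fingers close, or fill a call up. It gives the time, the measured TCP pose, the force and the opening at its end, in the units of the state.
- robot.get_state(): the state, without advancing time (a new reading comes with each control period).
- robot.snapshot(name): name is "scene" or "top" or "wrist"; returns a dict with "color" (384x512x3 uint8, blue, green, red), "fx", "fy", "cx", "cy" (pixels), "D" ([k1, k2, p1, p2, k3] as OpenCV has them; the pictures are not rectified), "rvec" (rotation vector, rad) and "tvec" (3), from world to camera coordinates, as OpenCV has them. Camera axes: x right, y down, z forward; pixel columns grow to the right and rows downward; lengths in m; the calibration is good to about 2 mm. A picture is of the moment at which its call begins. There is no depth.
- robot.close_job(): hands the job in, once; it reports no verdict.
The state is a dict: "clock": time; "joints": joint angles; "dq": joint speeds; "joint_torque": joint torques, N m; "tcp_pos": TCP position; "eef_rot": TCP orientation; "contact_force": force on the tool from outside, world axes, zero at the start; "torque": the same for the moment, N m; "opening": finger opening in m.
Only numpy, scipy, OpenCV 4.12 (cv2) and the standard library are available. Lean on these libraries where they do the work, as an engineer would, in place of code of your own. Each camera call takes 0.05 s, during which the arm holds its last target.

## Working session

There is one attempt and no reset: what is moved stays moved. The work goes in short steps, Python scripts to look and compute and a tool call to move; the robot and the scene stay as the last step left them, time stands still between calls to the robot, and variables do not carry over. Pictures are saved under pics/ and viewed, and the job is handed in when it is done.

Besides the shell and the picture viewer there is one more tool, called after "Request:" by a JSON object that holds its "method" and its "body". send_rows: Moves the arm, as the interface text tells. Shifts and turns lie within -1 to 1; 1 stands for 1 m of shift or 120 degrees of turn. Its arguments: {"type":"object","properties":{"commands":{"type":"array"}},"required":["commands"]}

```bash
mkdir -p pics
python3 - <<'E'
from plant import robot
import cv2,numpy as np
s=robot.get_state()
for k in ['clock','tcp_pos','eef_rot','contact_force','opening']: print(k,s[k])
print(robot.grasp_offset)
for n in ['scene','top','wrist']:
    r=robot.snapshot(n); cv2.imwrite(f'pics/{n}0.png',r['color'])
    np.savez(f'pics/{n}0.npz',**r)
    R=cv2.Rodrigues(np.array(r['rvec'],float))[0]; print(n,r['fx'],r['cx'],r['cy'],r['D'],'C',-R.T@np.array(r['tvec']).ravel(),R[2])
E
```

```text
clock 0.0
tcp_pos [0.23466991 0.60545209 0.20455364]
eef_rot [-1.60132716e-04  1.83852611e-01  9.82953366e-01 -9.34254678e-04]
contact_force [-0.21181728  0.12123248  0.13482111]
opening 0.09388510581902045
0.0188
scene 350.3385901578223 248.63535660163427 192.06108578088833 [-0.05523181  0.          0.          0.          0.        ] C [ 1.49414555 -0.05344509  0.74423314] [-0.84219258  0.05106941 -0.53675281]
top 407.7287528486589 256.05143696716027 191.41927489723625 [0.00944286 0.         0.         0.         0.        ] C [0.26205036 0.01481448 1.41313533] [ 0.16121108 -0.0212552  -0.98669104]
wrist 283.61087633609765 255.84231607707724 195.0445261109008 [-0.05835182  0.          0.          0.          0.        ] C [0.1726291  0.63085302 0.3835554 ] [ 0.21564562 -0.08572635 -0.97270137]
```

View pics/scene0.png

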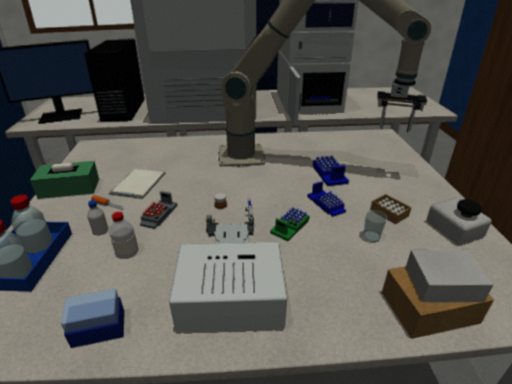

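View pics/top0.png

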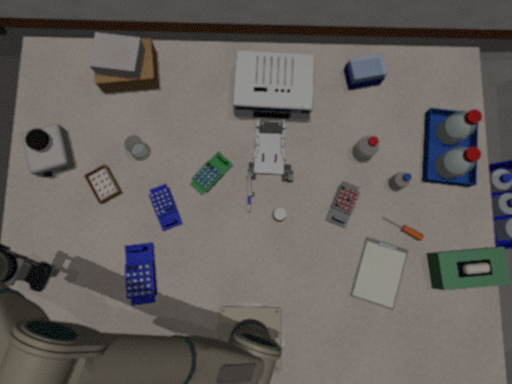

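View pics/wrist0.png

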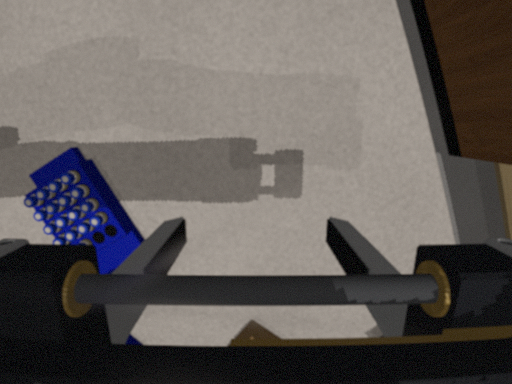

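The two blue racks in the top view are at (165,207), smaller, and (141,273), larger. The green one is at (211,173), and the grey one with red caps is at (343,204). I pick the smaller blue at (165,207) and will check it in a crop.

```bash
cat > h.py <<'E'
import cv2,numpy as np
def ld(f): return dict(np.load(f))
def ray(r,px):
    K=np.array([[r['fx'],0,r['cx']],[0,r['fy'],r['cy']],[0,0,1]],float)
    p=cv2.undistortPoints(np.array(px,float).reshape(-1,1,2),K,np.array(r['D'],float)).reshape(-1,2)
    R=cv2.Rodrigues(np.array(r['rvec'],float))[0]
    C=-R.T@np.array(r['tvec'],float).ravel()
    d=np.c_[p,np.ones(len(p))]@R
    return C,d
def onz(r,px,z):
    C,d=ray(r,px); t=(z-C[2])/d[:,2]; return C+t[:,None]*d
def proj(r,P):
    K=np.array([[r['fx'],0,r['cx']],[0,r['fy'],r['cy']],[0,0,1]],float)
    return cv2.projectPoints(np.array(P,float).reshape(-1,1,3),np.array(r['rvec'],float),np.array(r['tvec'],float),K,np.array(r['D'],float))[0].reshape(-1,2)
E
python3 - <<'E'
from h import *
r=ld('pics/top0.npz'); im=r['color']
c=im[170:240,130:200]; c2=im[105:225,220:310]
print(onz(r,[[165,207],[141,273]],0.02))
hsv=cv2.cvtColor(im,cv2.COLOR_BGR2HSV)
m=cv2.inRange(hsv,(110,120,50),(130,255,255))
n,l,st,ce=cv2.connectedComponentsWithStats(m)
for i in range(1,n):
    if st[i,4]>15: print(st[i],ce[i])
cv2.imwrite('pics/cropA.png',cv2.resize(c,None,fx=8,fy=8,interpolation=cv2.INTER_CUBIC))
cv2.imwrite('pics/cropB.png',cv2.resize(c2,None,fx=5,fy=5,interpolation=cv2.INTER_CUBIC))
E
```

```text
[[0.43083074 0.29578212 0.02      ]
 [0.20865144 0.36457874 0.02      ]]
[347  64   7  20  39] [349.30769231  74.38461538]
[429 109  17  18 118] [435.57627119 118.11864407]
[427 127  44  33 323] [442.33126935 144.19195046]
[427 160  26  23 144] [435.04861111 172.91666667]
[489 160  23   7  59] [500.52542373 162.94915254]
[453 165  23  20 104] [465.80769231 178.11538462]
[500 166  11   4  24] [506.20833333 167.625     ]
[404 174   7   6  21] [406.80952381 176.47619048]
[501 174  11   8  76] [506.13157895 177.48684211]
[150 185  31  45 672] [165.63839286 208.39434524]
[492 189  20   8  62] [500.03225806 192.83870968]
[509 199   3   8  20] [510.15 202.55]
[494 215  18   6  77] [501.79220779 217.12987013]
[496 236  16  11  96] [502.83333333 241.79166667]
[ 125  243   31   62 1280] [140.4890625  271.42421875]
[505 246   7   3  17] [507.82352941 246.88235294]
```

View pics/cropA.png

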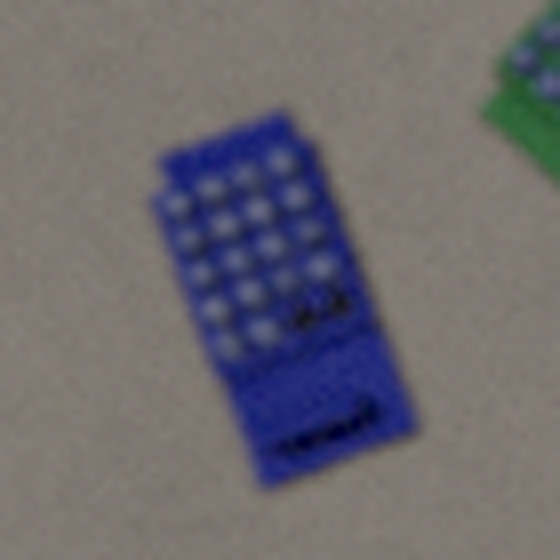

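View pics/cropB.png

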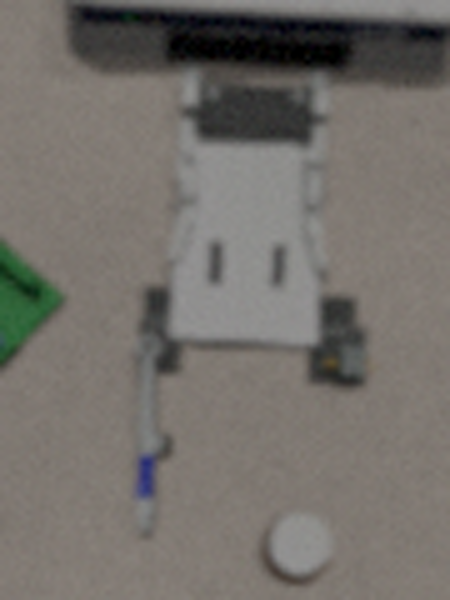

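The crop shows a blue-capped rack with its tongue up-left at about (158,187) and its grip low-right at about (171,224). The feeder bed's front edge runs from (254,173) to (284,174), with the keeper on the left and its blue patch at (249,200).

Run:
```python
from h import *
r=ld('pics/top0.npz')
f=lambda a,o,s:np.array(a,float)/s+np.array(o)-0.4
A=onz(r,f([[160,160],[285,110]],(130,170),8),0.012)
B=onz(r,f([[265,487],[415,430]],(130,170),8),0.014)
print(A,B)
print('len',np.linalg.norm(A.mean(0)-B.mean(0)),'w',np.linalg.norm(B[0]-B[1]),np.linalg.norm(A[0]-A[1]))
d=A.mean(0)-B.mean(0);yaw=np.arctan2(d[1],d[0]);print('yaw',yaw, np.degrees(yaw),'origin',B.mean(0)[:2]+.07*d[:2]/np.linalg.norm(d))
F=onz(r,f([[170,338],[318,345]],(220,105),5),0.022); print('bedfront',F)
e=F[0]-F[1]; cy=np.arctan2(-e[0],e[1]); print('w',np.linalg.norm(e),'cyaw',cy)
H=onz(r,f([[150,345]],(220,105),5),0.045);P=onz(r,f([[145,478]],(220,105),5),0.037);T=onz(r,f([[145,530]],(220,105),5),0.037)
print(H,P,T)
print(onz(r,f([[200,137],[312,140]],(220,105),5),0.04),'lip front')
```

```text
[[0.49165106 0.35325957 0.012     ]
 [0.51449156 0.30054304 0.012     ]] [[0.3510313  0.30085385 0.014     ]
 [0.37612772 0.23833218 0.014     ]]
len 0.1508184451295977 w 0.06737054372873798 0.05745190299228064
yaw 0.38981296317840464 22.33463758961115 origin [0.42832243 0.29619175]
bedfront [[ 0.5570523  -0.00581987  0.022     ]
 [ 0.55378016 -0.10913156  0.022     ]]
w 0.10336349819056674 cyaw -0.03166193000798301
[[0.5470535  0.00815482 0.045     ]] [[0.4561873  0.01020909 0.037     ]] [[0.42056289 0.00968863 0.037     ]]
[[ 0.6970709  -0.02472093  0.04      ]
 [ 0.69637993 -0.10316906  0.04      ]] lip front
```

Request:
{"method": "send_rows", "body": {"commands": [[0.155,-0.365,0.045,0,0,-0.3875,0.45],[0.155,-0.365,0.045,0,0,-0.3875,0.45],[0.155,-0.365,0.045,0,0,-0.3875,0.45],[0.155,-0.365,0.045,0,0,-0.3875,0.45],[0.155,-0.365,0.045,0,0,-0.3875,0.45],[0.155,-0.365,0.045,0,0,-0.3875,0.45],[0.155,-0.365,0.045,0,0,-0.3875,0.45],[0.155,-0.365,0.045,0,0,-0.3875,0.45]]}}

```text
clock: 0.95
tcp_pos: [0.3902, 0.2391, 0.2507]
eef_rot: [0.0, 0.557, 0.831, 0.0]
contact_force: [1.1, -0.2, -0.1]
opening: 0.0331
```

```bash
cat > snap.py <<'E'
import sys
from plant import robot
from h import *
def snap(n,tag):
    r=robot.snapshot(n); np.savez(f'pics/{tag}.npz',**r); cv2.imwrite(f'pics/{tag}.png',r['color']); return r
def st():
    s=robot.get_state(); q=s['eef_rot']
    from scipy.spatial.transform import Rotation as Ro
    M=Ro.from_quat([q[1],q[2],q[3],q[0]]).as_matrix()
    print('t',s['clock'],'tcp',np.round(s['tcp_pos'],4),'yang',np.round(np.degrees(np.arctan2(M[1,1],M[0,1])),2),'z',np.round(M[:,2],3),'F',np.round(s['contact_force'],2),'op',round(s['opening'],4),'j7',np.round(s['joints'],2))
    return s
if __name__=='__main__':
    st()
    if len(sys.argv)>2: snap(sys.argv[1],sys.argv[2])
E
python3 snap.py wrist w1
```

```text
t 0.95 tcp [0.3902 0.2391 0.2507] yang 22.32 z [ 0.  0. -1.] F [ 1.07 -0.17 -0.13] op 0.0331 j7 [-0.86  0.31  0.32  1.98 -0.13  0.88 -0.08]
```

View pics/w1.png

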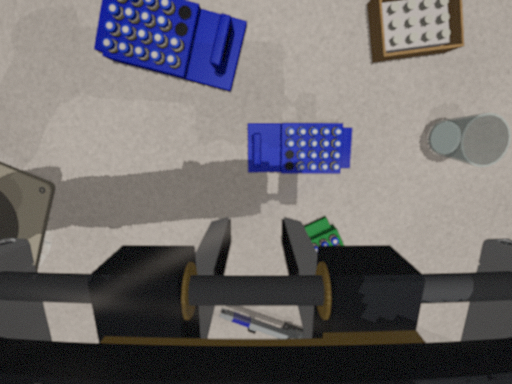

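The target rack is at about (300,148): front edge at x≈248, grip at (257,150), tongue end at x≈351. The larger blue rack sits top-left.

Run:
```python
from h import *
r=ld('pics/w1.npz')
im=r['color'][110:190,235:365]
cv2.imwrite('pics/w1c.png',cv2.resize(im,None,fx=6,fy=6,interpolation=cv2.INTER_CUBIC))
```

```text
(no output)
```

View pics/w1c.png

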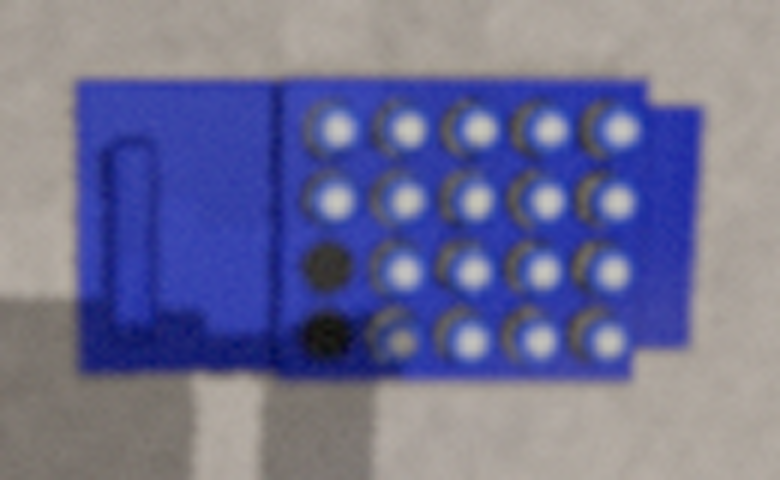

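Run:
```python
from h import *
r=ld('pics/w1.npz')
f=lambda a:(np.array(a,float)+.5)/6+[235,110]-.5
B=onz(r,f([[77,82],[80,372]]),.014);A=onz(r,f([[704,108],[690,348]]),.012)
G=onz(r,f([[118,140],[157,140],[157,322],[118,322]]),.061)
print(B,A,G,G.mean(0),G[1]-G[0])
d=(A.mean(0)-B.mean(0))[:2];L=np.linalg.norm(d);u=d/L;v=np.array([-u[1],u[0]])
yaw=np.arctan2(u[1],u[0]);print('L',L,'w',np.linalg.norm(B[0]-B[1]),'yaw',np.degrees(yaw), 'edge yaw',[np.degrees(np.arctan2(-(q[0]-q[1])[0],(q[0]-q[1])[1])) for q in(B,A)])
o=(B.mean(0)[:2]+.07*u); o2=A.mean(0)[:2]-.083*u; print('o',o,o2,'grip',(o+o2)/2-.056*u,'gripmeas',G.mean(0)[:2])
```

```text
[[0.35153121 0.30272033 0.014     ]
 [0.37834222 0.23849093 0.014     ]] [[0.49317845 0.35529097 0.012     ]
 [0.51603457 0.30169262 0.012     ]] [[0.3656028  0.2947913  0.061     ]
 [0.37325381 0.29794782 0.061     ]
 [0.3881625  0.2621708  0.061     ]
 [0.38033627 0.25894266 0.061     ]] [0.37683884 0.27846315 0.061     ] [0.007651   0.00315652 0.        ]
L 0.1511901480050833 w 0.06960062205673326 yaw 22.511568849870503 edge yaw [np.float64(22.656922386770596), np.float64(23.095011424500026)]
o [0.42960287 0.29740653] [0.42793093 0.29671359] grip [0.37703397 0.27561934] gripmeas [0.37683884 0.27846315]
```

Request:
{"method": "send_rows", "body": {"commands": [[-0.013,0.038,-0.04,0,0,0.0025,0.5],[-0.013,0.038,-0.08,0,0,0.0025,0.5],[-0.013,0.038,-0.12,0,0,0.0025,0.5],[-0.013,0.038,-0.15,0,0,0.0025,0.5],[-0.013,0.038,-0.18,0,0,0.0025,0.5],[-0.013,0.038,-0.2,0,0,0.0025,0.5],[-0.013,0.038,-0.215,0,0,0.0025,0.5],[-0.013,0.038,-0.224,0,0,0.0025,0.5]]}}

```text
clock: 1.8
tcp_pos: [0.3762, 0.2789, 0.0251]
eef_rot: [-0.0, 0.555, 0.832, -0.001]
contact_force: [0.5, 0.1, 0.7]
opening: 0.0239
```

```bash
python3 snap.py wrist w2
```

```text
t 1.8 tcp [0.3762 0.2789 0.0251] yang 22.61 z [-0.002 -0.001 -1.   ] F [0.54 0.1  0.73] op 0.0239 j7 [-0.79  0.7   0.14  2.16 -0.29  0.31 -0.01]
```

View pics/w2.png

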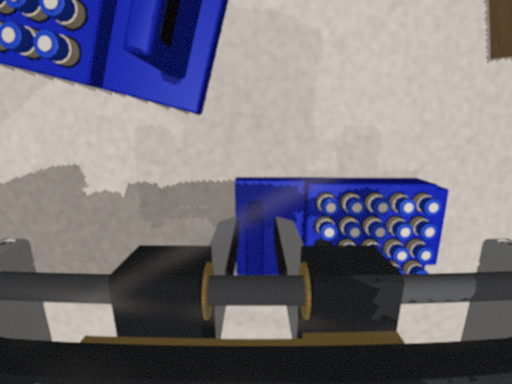

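The fingers straddle the grip plate at about (260,235) and clear the block. I'm closing them.

Request:
{"method": "send_rows", "body": {"commands": [[0,0,0,0,0,0,1],[0,0,0,0,0,0,1],[0,0,0,0,0,0,1],[0,0,0,0,0,0,1],[0,0,0,0,0,0,1],[0,0,0,0,0,0,1],[0,0,0.005,0,0,0,1],[0,0,0.01,0,0,0,1]]}}

```text
clock: 2.65
tcp_pos: [0.3768, 0.2789, 0.0367]
eef_rot: [-0.0, 0.555, 0.832, -0.0]
contact_force: [0.0, -0.9, -3.1]
opening: 0.0097
```

Request:
{"method": "send_rows", "body": {"commands": [[0,0,0.01,0,0,0,1],[0,0,0.03,0,0,0,1],[0,0,0.05,0,0,0,1],[0,0,0.08,0,0,0,1],[0,0,0.11,0,0,0,1],[0,0,0.13,0,0,0,1],[0,0,0.14,0,0,0,1],[0,0,0.14,0,0,0,1]]}}

```text
clock: 3.45
tcp_pos: [0.3774, 0.2796, 0.1778]
eef_rot: [0.0, 0.555, 0.832, 0.001]
contact_force: [0.4, 0.5, -2.7]
opening: 0.0099
```

```bash
python3 snap.py wrist w3; python3 -c "
from snap import *
snap('top','t3')"
```

```text
t 3.45 tcp [0.3774 0.2796 0.1778] yang 22.62 z [ 0.002  0.002 -1.   ] F [ 0.41  0.46 -2.7 ] op 0.0099 j7 [-0.91  0.43  0.29  2.04 -0.19  0.69 -0.1 ]
```

View pics/w3.png

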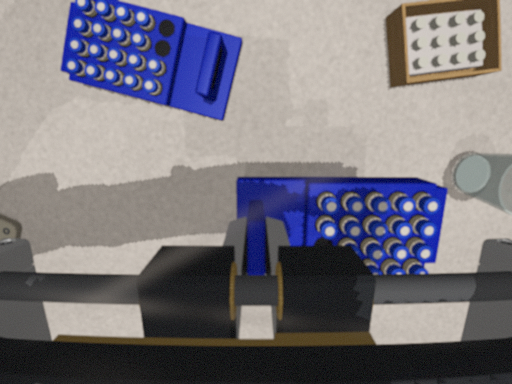

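View pics/t3.png

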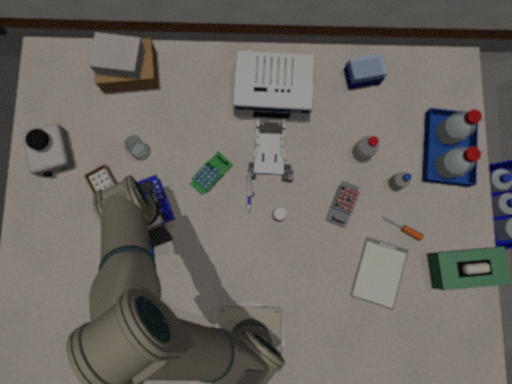

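Request:
{"method": "send_rows", "body": {"commands": [[0.005,-0.01,0.03,0,0,-0.02,1],[0.01,-0.03,0.06,0,0,-0.04,1],[0.02,-0.07,0.08,0,0,-0.06,1],[0.03,-0.11,0.08,0,0,-0.08,1],[0.04,-0.15,0.08,0,0,-0.1,1],[0.055,-0.19,0.08,0,0,-0.12,1],[0.07,-0.23,0.08,0,0,-0.14,1],[0.08,-0.26,0.08,0,0,-0.16,1]]}}

```text
clock: 4.35
tcp_pos: [0.4568, 0.0162, 0.2553]
eef_rot: [-0.0, 0.687, 0.726, -0.001]
contact_force: [-0.3, -0.3, -2.2]
opening: 0.0099
```

Request:
{"method": "send_rows", "body": {"commands": [[0.01,-0.03,0,0,0,-0.02,1],[0.02,-0.06,0,0,0,-0.041,1],[0.03,-0.1,0,0,0,-0.041,1],[0.038,-0.13,0,0,0,-0.041,1],[0.042,-0.15,0,0,0,-0.041,1],[0.043,-0.165,0,0,0,-0.041,1],[0.043,-0.17,0,0,0,-0.041,1],[0.043,-0.17,0,0,0,-0.041,1]]}}

```text
clock: 5.15
tcp_pos: [0.4991, -0.1512, 0.2553]
eef_rot: [-0.001, 0.717, 0.697, -0.001]
contact_force: [-0.8, 0.9, -2.1]
opening: 0.0099
```

```bash
python3 snap.py wrist w4; python3 -c "
from snap import *
im=ld('pics/w4.npz')['color']
cv2.imwrite('pics/w4c.png',cv2.resize(im[0:260,150:420],None,fx=2.9,fy=2.3,interpolation=cv2.INTER_CUBIC))"
```

```text
t 5.15 tcp [ 0.4991 -0.1512  0.2553] yang -1.59 z [-0.003  0.    -1.   ] F [-0.77  0.87 -2.08] op 0.0099 j7 [-0.13  0.43  0.53  1.82 -0.26  0.97  0.48]
```

View pics/w4.png

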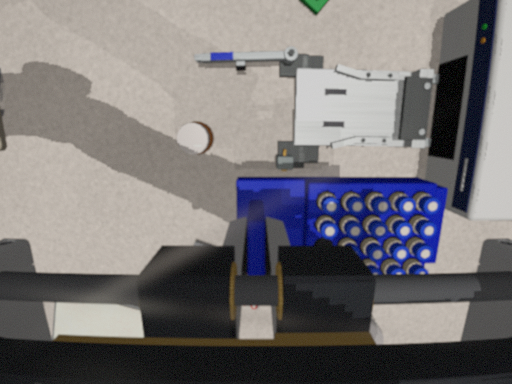

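The carriage shows at about (350,108), with its front edge at x≈295, the lip front at x≈402, the keeper pin at (291,54) and the catch at (290,155). The rack is level in the grip.

```bash
python3 -c "
from snap import *
im=ld('pics/w4.npz')['color']
cv2.imwrite('pics/w4c.png',cv2.resize(im[40:170,280:450],None,fx=4.6,fy=4.6,interpolation=cv2.INTER_CUBIC))
cv2.imwrite('pics/w4d.png',cv2.resize(im[40:170,185:325],None,fx=4.6,fy=4.6,interpolation=cv2.INTER_CUBIC))
cv2.imwrite('pics/w4e.png',cv2.resize(im[165:285,225:455],None,fx=3.4,fy=3.4,interpolation=cv2.INTER_CUBIC))"
```

```text
(no output)
```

View pics/w4c.png

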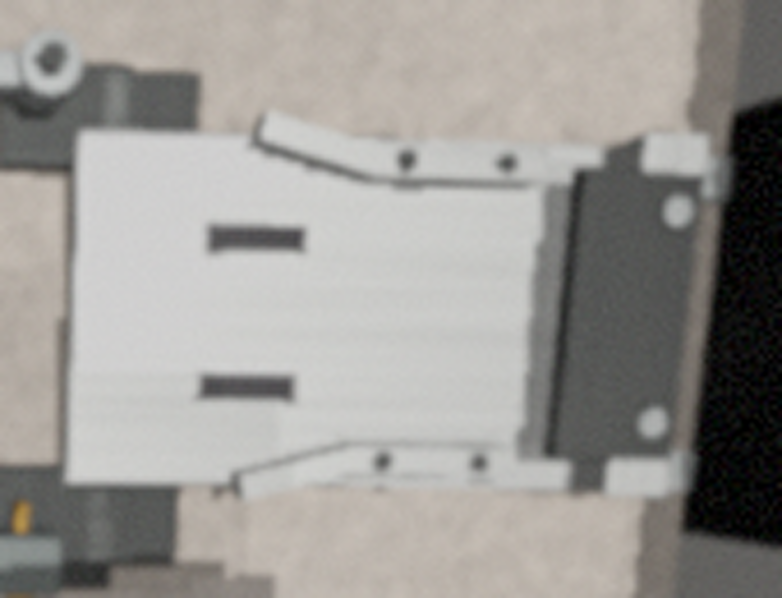

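View pics/w4d.png

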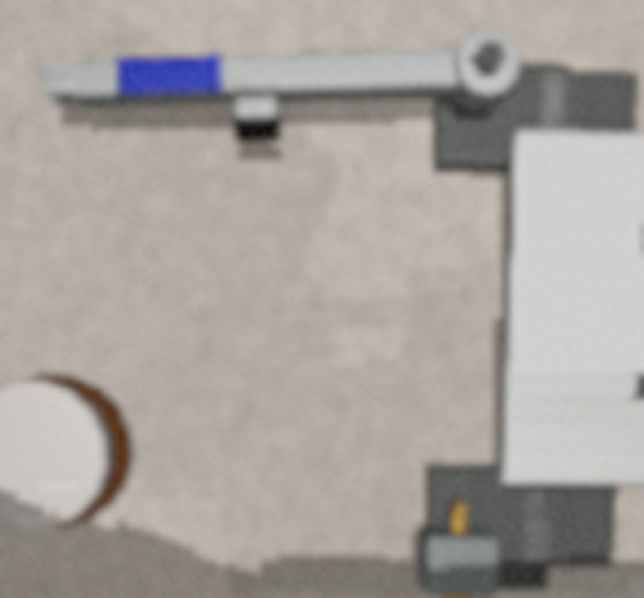

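View pics/w4e.png

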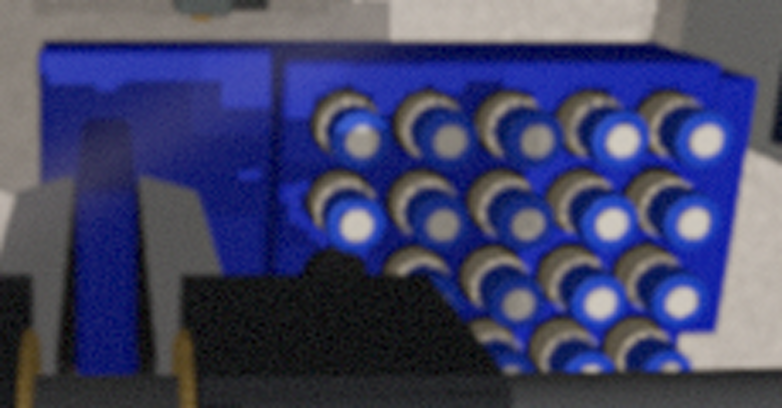

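Run:
```python
from h import *
r=ld('pics/w4.npz')
c=lambda a:(np.array(a,float)+.5)/4.6+[280,40]-.5
d=lambda a:(np.array(a,float)+.5)/4.6+[185,40]-.5
e=lambda a:(np.array(a,float)+.5)/3.4+[225,165]-.5
def ang(p,q): v=(q-p); return np.degrees(np.arctan2(v[1],v[0]))
F=onz(r,c([[76,131],[66,485]]),.022); print('bedfront',F,np.linalg.norm(F[0]-F[1]),'yaw',ang(F[1],F[0])-90)
g=onz(r,c([[375,182],[525,186],[345,442],[520,444]]),.034); print('guides',g,ang(g[0],g[1]),ang(g[2],g[3]))
l=onz(r,c([[578,170],[550,458]]),.040); print('lip',l,ang(l[1],l[0])-90)
H=onz(r,d([[489,58]]),.049); P=onz(r,d([[169,75]]),.037);T=onz(r,d([[45,82]]),.029);K=onz(r,d([[463,560]]),.045)
print('pin',H,'patch',P,'tip',T,'catch',K)
yaw=np.radians(ang(F[1],F[0])-90)
for y in (-.028,-.02,yaw):
    u=np.array([np.cos(y),np.sin(y)]);v=np.array([-u[1],u[0]])
    print(y,'bed',F.mean(0)[:2]+.075*u,'pin',H[0,:2]+.086*u-.066*v,'catch',K[0,:2]+.089*u+.076*v,'guide',g.mean(0)[:2])
zu=.2553-.0251
k=onz(r,e([[42,44],[655,44]]),zu); print('rack left bottom',k,ang(k[0],k[1]),np.linalg.norm(k[0]-k[1]))
k2=onz(r,e([[285,62],[718,70]]),zu+.026); print(k2,ang(k2[0],k2[1]),np.linalg.norm(k2[0]-k2[1]))
k3=onz(r,e([[755,82],[715,330]]),zu+.012); print('tongue',k3,ang(k3[1],k3[0])-90,np.linalg.norm(k3[0]-k3[1]))
```

```text
bedfront [[ 0.55761967 -0.00516236  0.022     ]
 [ 0.55463809 -0.10951504  0.022     ]] 0.10439526731470956 yaw -1.6366186264174587
guides [[ 0.6436318  -0.02276684  0.034     ]
 [ 0.68855808 -0.02414741  0.034     ]
 [ 0.6378737  -0.0976408   0.034     ]
 [ 0.69214781 -0.09909803  0.034     ]] -1.760121505624477 -1.5379913850385025
lip [[ 0.70127249 -0.02062817  0.04      ]
 [ 0.69889594 -0.10315707  0.04      ]] -1.6494670663903008
pin [[0.54736318 0.0089481  0.049     ]] patch [[0.45788096 0.00969423 0.037     ]] tip [[0.42078834 0.01096394 0.029     ]] catch [[ 0.53976817 -0.12995815  0.045     ]]
-0.028 bed [ 0.63109948 -0.05943843] pin [ 0.63148171 -0.05943372] catch [ 0.63086101 -0.05647961] guide [ 0.66555285 -0.06091327]
-0.02 bed [ 0.63111388 -0.0588386 ] pin [ 0.63202606 -0.05875859] catch [ 0.63027027 -0.05575323] guide [ 0.66555285 -0.06091327]
-0.028564383630451703 bed [ 0.63109829 -0.05948074] pin [ 0.6314431  -0.05948118] catch [ 0.63090246 -0.05653103] guide [ 0.66555285 -0.06091327]
rack left bottom [[ 0.48629675 -0.11886975  0.2302    ]
 [ 0.61987949 -0.12206946  0.2302    ]] -1.3721447052336044 0.1336210565769753
[[ 0.53378556 -0.11897269  0.2562    ]
 [ 0.61797248 -0.12253189  0.2562    ]] -2.4208717126461092 0.08426213194540375
tongue [[ 0.63560123 -0.12834543  0.2422    ]
 [ 0.63429287 -0.18492929  0.2422    ]] -1.3245803606875342 0.05659897926993527
```

Request:
{"method": "send_rows", "body": {"commands": [[0.001,0.02,0,0,0,0,1],[0.001,0.05,0,0,0,0,1],[0.001,0.08,-0.01,0,0,0,1],[0.001,0.098,-0.04,0,0,0,1],[0.001,0.098,-0.08,0,0,0,1],[0.001,0.098,-0.12,0,0,0,1],[0.001,0.098,-0.15,0,0,0,1],[0.001,0.098,-0.165,0,0,0,1]]}}

```text
clock: 6.0
tcp_pos: [0.4989, -0.0508, 0.0888]
eef_rot: [-0.002, 0.716, 0.699, -0.001]
contact_force: [-0.8, 0.3, -1.5]
opening: 0.0099
```

```bash
python3 snap.py wrist w5; python3 -c "
from snap import *
im=ld('pics/w5.npz')['color']
cv2.imwrite('pics/w5c.png',cv2.resize(im[100:300,190:460],None,fx=2.9,fy=2.9,interpolation=cv2.INTER_CUBIC))"
```

```text
t 6.0 tcp [ 0.4989 -0.0508  0.0888] yang -1.37 z [-0.005  0.001 -1.   ] F [-0.79  0.31 -1.53] op 0.0099 j7 [-0.2   0.63  0.37  2.04 -0.42  0.55  0.45]
```

View pics/w5c.png

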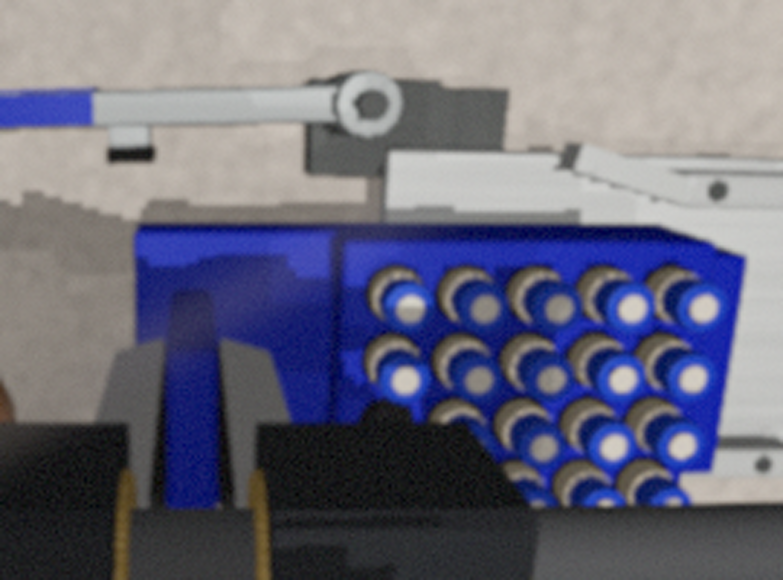

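Run:
```python
from h import *
r=ld('pics/w5.npz')
c=lambda a:(np.array(a,float)+.5)/2.9+[190,100]-.5
zu=.0888-.0251
k=onz(r,c([[136,226],[657,228]]),zu);print('rack',k)
t=onz(r,c([[745,258],[713,472]]),zu+.012);print('tongue',t)
b=onz(r,c([[387,152]]),.022);print('bedcorner',b,'pin',onz(r,c([[371,102]]),.049))
g=onz(r,c([[680,172]]),.034);print('guide left inner start',g,'right inner',onz(r,c([[730,443],[770,443]]),.034))
u=np.array([.99959,-.0286]);v=np.array([.0286,.99959]);O=np.array([.6312,-.0595])
for p in list(k)+list(t)+list(b): q=p[:2]-O; print(np.round([q@u,q@v],4))
```

```text
rack [[ 0.48557088 -0.01847792  0.0637    ]
 [ 0.61854715 -0.02163056  0.0637    ]]
tongue [[ 0.63490877 -0.02722492  0.0757    ]
 [ 0.63445825 -0.08441033  0.0757    ]]
bedcorner [[ 0.55780142 -0.00492289  0.022     ]] pin [[0.54703929 0.01053779 0.049     ]]
guide left inner start [[ 0.64081092 -0.01086296  0.034     ]] right inner [[ 0.6675616  -0.09650001  0.034     ]
 [ 0.68099646 -0.09703131  0.034     ]]
[-0.1467  0.0368]
[-0.0137  0.0375]
[0.0028 0.0324]
[ 0.004  -0.0248]
[-0.0749  0.0525]
```

Request:
{"method": "send_rows", "body": {"commands": [[0,0,-0.01,0,0,0,1],[0,0,-0.02,0,0,0,1],[0,0,-0.028,0,0,0,1],[0,0,-0.033,0,0,0,1],[0,0,-0.036,0,0,0,1],[0,0,-0.036,0,0,0,1],[0,0,-0.036,0,0,0,1],[0,0,-0.036,0,0,0,1]]}}

```text
clock: 6.85
tcp_pos: [0.5012, -0.053, 0.0558]
eef_rot: [0.0, 0.716, 0.698, 0.0]
contact_force: [-0.4, 0.4, -2.7]
opening: 0.01
```

```bash
python3 snap.py wrist w6; python3 -c "
from snap import *
im=ld('pics/w6.npz')['color']
cv2.imwrite('pics/w6c.png',cv2.resize(im[100:300,190:460],None,fx=2.9,fy=2.9,interpolation=cv2.INTER_CUBIC))"
```

```text
t 6.85 tcp [ 0.5012 -0.053   0.0558] yang -1.51 z [ 0.001 -0.    -1.   ] F [-0.39  0.4  -2.7 ] op 0.01 j7 [-0.16  0.69  0.32  2.05 -0.46  0.47  0.48]
```

View pics/w6c.png

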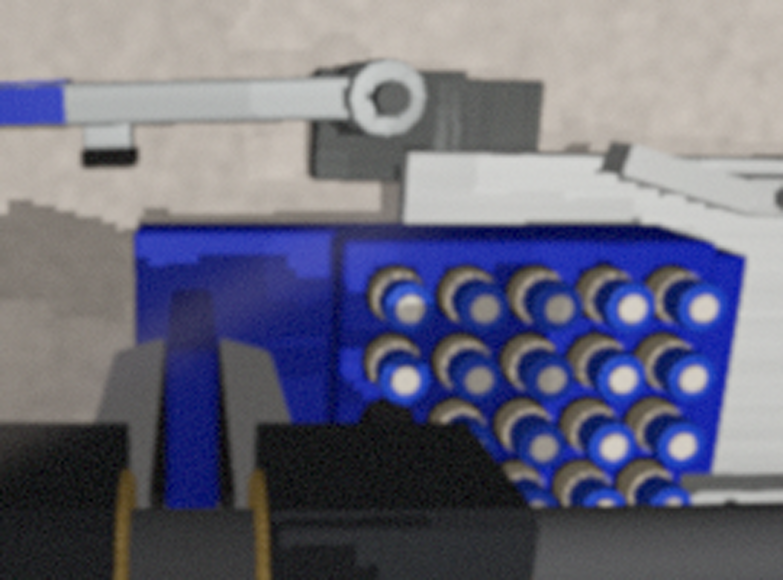

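Request:
{"method": "send_rows", "body": {"commands": [[0,0,-0.003,0,0,0,1],[0,0,-0.005,0,0,0,1],[0,0,-0.007,0,0,0,1],[0,0,-0.008,0,0,0,1],[0,0,-0.008,0,0,0,1],[0,0,-0.008,0,0,0,1],[0,0,-0.008,0,0,0,1],[0,0,-0.008,0,0,0,1]]}}

```text
clock: 7.7
tcp_pos: [0.5007, -0.0528, 0.0488]
eef_rot: [-0.0, 0.716, 0.698, 0.001]
contact_force: [-5.1, 1.2, 14.7]
opening: 0.0098
```

Request:
{"method": "send_rows", "body": {"commands": [[0,0,0.001,0,0,0,1],[0,0,0.0015,0,0,0,1],[0,0,0.0015,0,0,0,1],[0,0,0.0015,0,0,0,1],[0,0,0.0015,0,0,0,1],[0,0,0.0015,0,0,0,1],[0,0,0.0015,0,0,0,1],[0,0,0.0015,0,0,0,1]]}}

```text
clock: 8.5
tcp_pos: [0.501, -0.0529, 0.049]
eef_rot: [0.0, 0.716, 0.698, 0.0]
contact_force: [-0.6, 0.5, 3.0]
opening: 0.0098
```

```bash
python3 snap.py scene s7; python3 -c "
from snap import *
im=ld('pics/s7.npz')['color']
cv2.imwrite('pics/s7c.png',cv2.resize(im[170:270,180:300],None,fx=6,fy=6,interpolation=cv2.INTER_CUBIC))"
```

```text
t 8.5 tcp [ 0.501  -0.0529  0.049 ] yang -1.51 z [ 0.  0. -1.] F [-0.63  0.5   3.02] op 0.0098 j7 [-0.16  0.7   0.31  2.06 -0.47  0.45  0.48]
```

View pics/s7c.png

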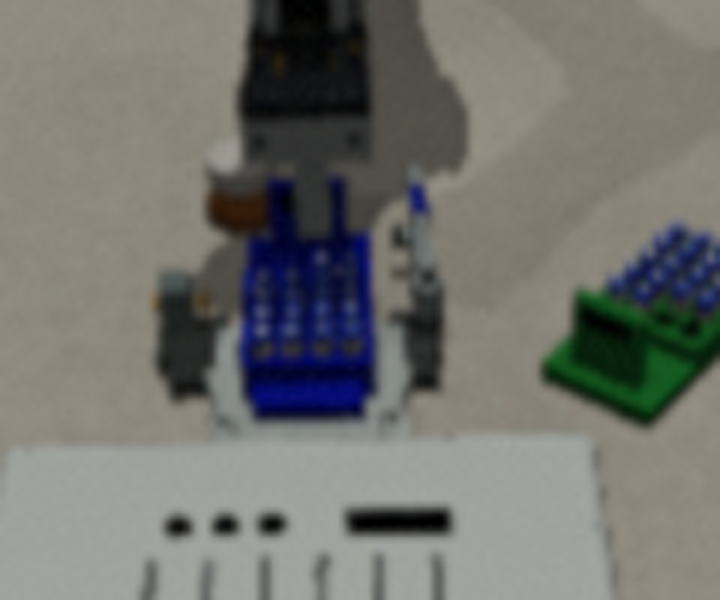

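Request:
{"method": "send_rows", "body": {"commands": [[0.006,0.0003,0.0005,0,0,-0.001,1],[0.014,0.0001,0.0005,0,0,-0.001,1],[0.022,-0.0001,0.0005,0,0,-0.001,1],[0.03,-0.0004,0.0005,0,0,-0.001,1],[0.038,-0.0006,0.0005,0,0,-0.001,1],[0.046,-0.0008,0.0005,0,0,-0.001,1],[0.05,-0.0009,0.0005,0,0,-0.001,1],[0.05,-0.0009,0.0005,0,0,-0.001,1]]}}

```text
clock: 9.35
tcp_pos: [0.5516, -0.0538, 0.0494]
eef_rot: [0.0, 0.717, 0.697, 0.0]
contact_force: [0.4, 0.4, -1.9]
opening: 0.01
```

```bash
python3 snap.py wrist w8; python3 -c "
from snap import *
im=ld('pics/w8.npz')['color']
cv2.imwrite('pics/w8c.png',cv2.resize(im[100:300,190:460],None,fx=2.9,fy=2.9,interpolation=cv2.INTER_CUBIC))"
```

```text
t 9.35 tcp [ 0.5516 -0.0538  0.0494] yang -1.61 z [ 0.001 -0.    -1.   ] F [ 0.44  0.39 -1.93] op 0.01 j7 [-0.17  0.74  0.34  1.92 -0.45  0.55  0.45]
```

View pics/w8c.png

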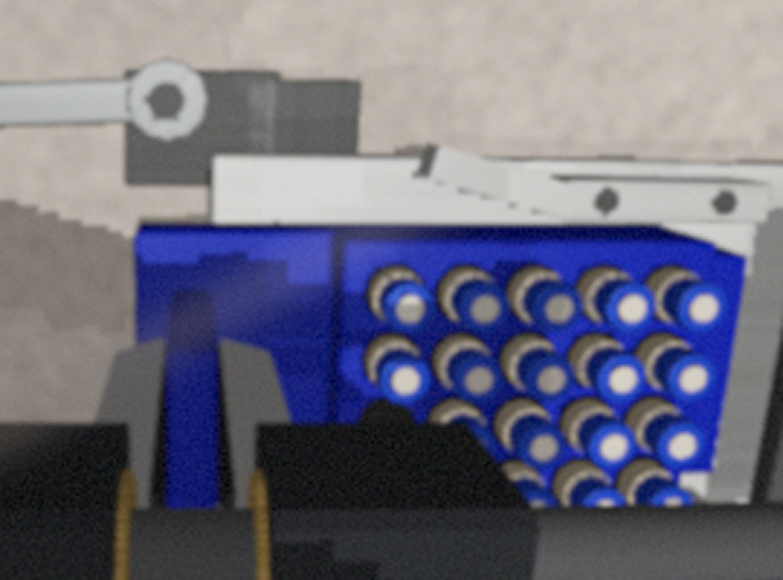

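Request:
{"method": "send_rows", "body": {"commands": [[0.003,-0.0001,0,0,0,0,1],[0.006,-0.0002,0,0,0,0,1],[0.009,-0.0003,0,0,0,0,1],[0.012,-0.0003,0,0,0,0,1],[0.014,-0.0004,0,0,0,0,1],[0.016,-0.0004,0,0,0,0,1],[0.018,-0.0005,0,0,0,0,1],[0.018,-0.0005,0,0,0,0,1]]}}

```text
clock: 10.2
tcp_pos: [0.5693, -0.0544, 0.0495]
eef_rot: [0.0, 0.717, 0.697, 0.0]
contact_force: [0.4, -0.2, -2.0]
opening: 0.0097
```

```bash
python3 snap.py wrist w9; python3 -c "
from snap import *
im=ld('pics/w9.npz')['color']
cv2.imwrite('pics/w9c.png',cv2.resize(im[100:300,190:460],None,fx=2.9,fy=2.9,interpolation=cv2.INTER_CUBIC))"
```

```text
t 10.2 tcp [ 0.5693 -0.0544  0.0495] yang -1.63 z [ 0. -0. -1.] F [ 0.44 -0.18 -1.96] op 0.0097 j7 [-0.17  0.76  0.35  1.87 -0.45  0.58  0.43]
```

View pics/w9c.png

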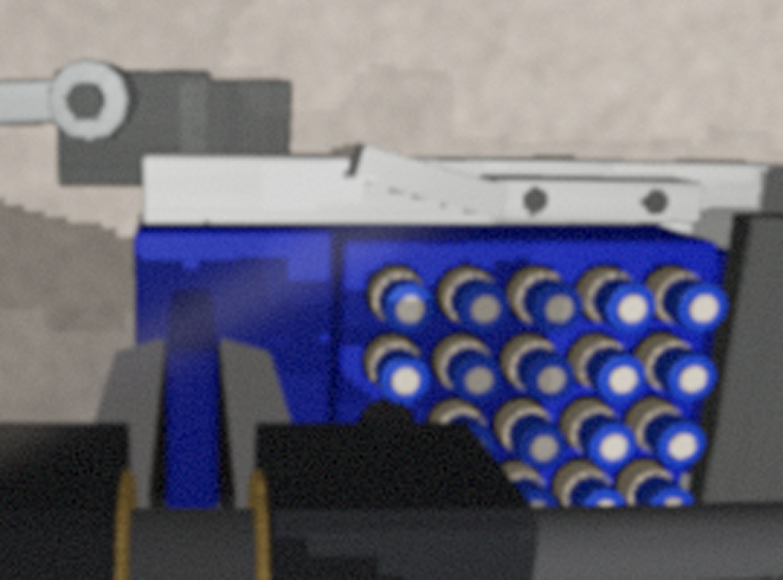

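The tongue is under the lip, whose front edge is at x≈735 in the crop. There is no spring force yet, so I'm easing on.

Request:
{"method": "send_rows", "body": {"commands": [[0.001,0,0,0,0,0,1],[0.002,0,0,0,0,0,1],[0.003,-0.0001,0,0,0,0,1],[0.0035,-0.0001,0,0,0,0,1],[0.0035,-0.0001,0,0,0,0,1],[0.0035,-0.0001,0,0,0,0,1],[0.0035,-0.0001,0,0,0,0,1],[0.0035,-0.0001,0,0,0,0,1]]}}

```text
clock: 11.05
tcp_pos: [0.572, -0.0543, 0.0494]
eef_rot: [-0.0, 0.717, 0.697, -0.0]
contact_force: [-3.1, 0.8, -1.6]
opening: 0.0095
```

Request:
{"method": "send_rows", "body": {"commands": [[0,0,-0.0004,0,0,0,1],[0,0,-0.0006,0,0,0,1],[0,0,-0.0006,0,0,0,1],[0,0,-0.0006,0,0,0,0.4],[0,0,-0.0006,0,0,0,0.4],[0,0,-0.0006,0,0,0,0.4],[0,0,-0.0006,0,0,0,0.4],[0,0,-0.0006,0,0,0,0.4]]}}

```text
clock: 11.85
tcp_pos: [0.5729, -0.0545, 0.049]
eef_rot: [0.0, 0.717, 0.697, 0.0]
contact_force: [0.4, -0.4, -0.2]
opening: 0.0282
```

```bash
python3 snap.py wrist w10; python3 -c "
from snap import *
im=ld('pics/w10.npz')['color']
cv2.imwrite('pics/w10c.png',cv2.resize(im[100:300,190:460],None,fx=2.9,fy=2.9,interpolation=cv2.INTER_CUBIC))"
```

```text
t 11.85 tcp [ 0.5729 -0.0545  0.049 ] yang -1.63 z [ 0.001 -0.    -1.   ] F [ 0.35 -0.36 -0.16] op 0.0282 j7 [-0.17  0.77  0.35  1.86 -0.45  0.59  0.43]
```

View pics/w10c.png

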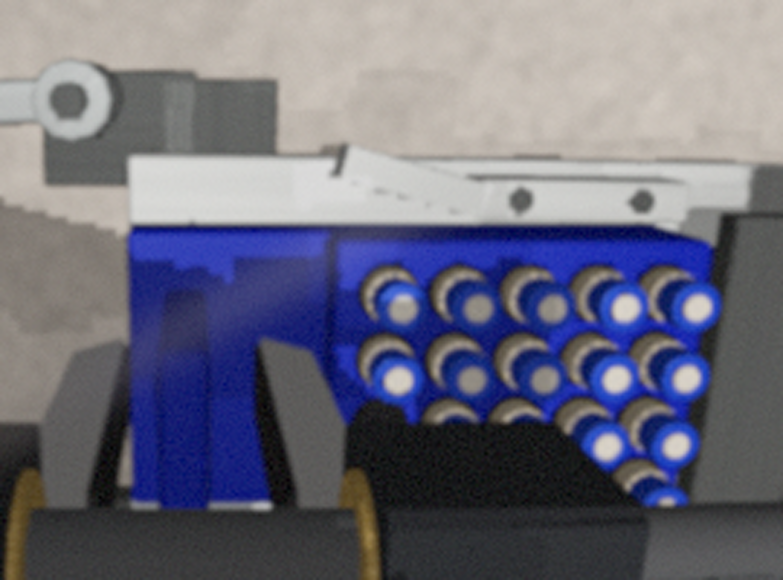

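Request:
{"method": "send_rows", "body": {"commands": [[0,0,0.005,0,0,0,0.4],[0,0,0.015,0,0,0,0.4],[0,0,0.03,0,0,0,0.4],[0,0,0.05,0,0,0,0.4],[0,0,0.09,0,0,0,0.6],[-0.03,0.03,0.12,0,0,0,0.8],[-0.07,0.065,0.13,0,0,0,1],[-0.115,0.1,0.13,0,0,0,1]]}}

```text
clock: 12.7
tcp_pos: [0.468, 0.0386, 0.1809]
eef_rot: [0.001, 0.717, 0.697, 0.002]
contact_force: [-0.7, 0.5, 0.5]
opening: 0.0009
```

```bash
python3 snap.py wrist w11; python3 -c "
from snap import *
r=snap('top','t11')
cv2.imwrite('pics/t11c.png',cv2.resize(r['color'][90:230,190:330],None,fx=4.2,fy=4.2,interpolation=cv2.INTER_CUBIC))
u=np.array([.99959,-.0286]);v=np.array([.0286,.99959]);O=np.array([.6312,-.0595])
pin=O-.086*u+.066*v
for th in [1.55,1.35,1.15,.95,.75,.55,.4,.3,.2,.15,.1,.07,.05,.03,.02,.01,0]:
    d=-np.sin(th)*u-np.cos(th)*v; m=np.cos(th)*u-np.sin(th)*v
    print(th,np.round(pin+.09*d-.013*m,4),'yang',round(-1.64+90-np.degrees(th),2))
"
```

```text
t 12.7 tcp [0.468  0.0386 0.1809] yang -1.68 z [ 0.005  0.001 -1.   ] F [-0.66  0.52  0.46] op 0.0009 j7 [-0.5   0.45  0.5   2.05 -0.32  0.72  0.18]
1.55 [0.4572 0.0226] yang -0.45
1.35 [0.4563 0.0045] yang 11.01
1.15 [ 0.459  -0.0135] yang 22.47
0.95 [ 0.4652 -0.0305] yang 33.93
0.75 [ 0.4747 -0.046 ] yang 45.39
0.55 [ 0.487  -0.0593] yang 56.85
0.4 [ 0.4979 -0.0675] yang 65.44
0.3 [ 0.5058 -0.0721] yang 71.17
0.2 [ 0.5141 -0.0758] yang 76.9
0.15 [ 0.5183 -0.0773] yang 79.77
0.1 [ 0.5227 -0.0787] yang 82.63
0.07 [ 0.5253 -0.0794] yang 84.35
0.05 [ 0.5271 -0.0798] yang 85.5
0.03 [ 0.5289 -0.0802] yang 86.64
0.02 [ 0.5298 -0.0803] yang 87.21
0.01 [ 0.5307 -0.0805] yang 87.79
0 [ 0.5316 -0.0807] yang 88.36
```

View pics/w11.png

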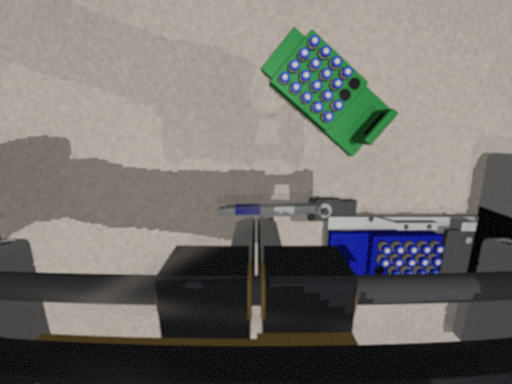

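View pics/t11c.png

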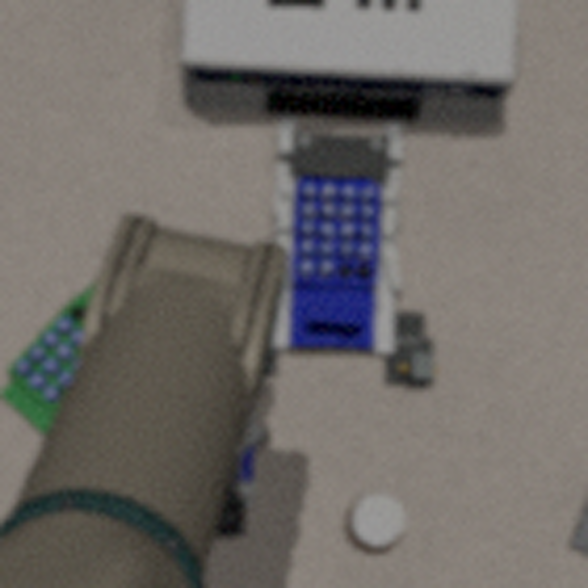

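```bash
python3 -c "
from snap import *
im=ld('pics/w11.npz')['color']
cv2.imwrite('pics/w11c.png',cv2.resize(im[190:290,300:500],None,fx=4,fy=4,interpolation=cv2.INTER_CUBIC))"
```

```text
(no output)
```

View pics/w11c.png

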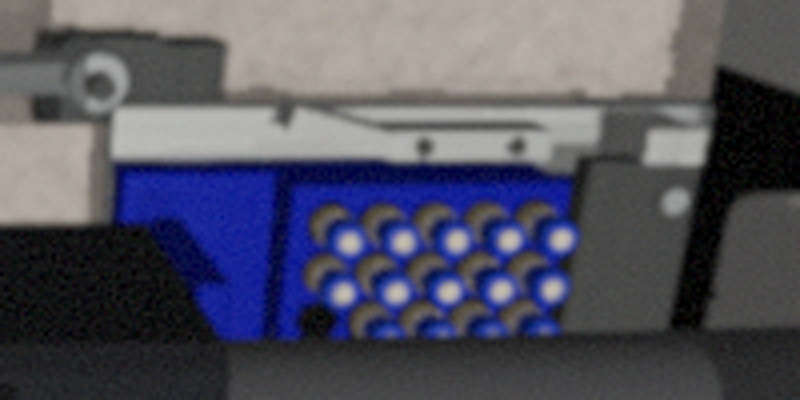

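Run:
```python
from h import *
r=ld('pics/w11.npz')
c=lambda a:(np.array(a,float)+.5)/4+[300,190]-.5
u=np.array([.99959,-.0286]);v=np.array([.0286,.99959]);O=np.array([.6312,-.0595])
for n,p,z in [('bed',(112,104),.022),('rack top corner',(118,170),.036),('rack low corner',(118,164),.022),('deck/block edge bottom',(280,172),.036),('pin',(100,84),.049),('guide screw',(517,147),.034),('block rear top',(578,180),.048)]:
    q=onz(r,c([p]),z)[0,:2]-O; print(n,np.round([q@u,q@v],4))
```

```text
bed [-0.0749  0.0541]
rack top corner [-0.0756  0.0374]
rack low corner [-0.0718  0.0341]
deck/block edge bottom [-0.0252  0.0364]
pin [-0.0861  0.0686]
guide screw [0.0508 0.0432]
block rear top [0.0626 0.0375]
```

Request:
{"method": "send_rows", "body": {"commands": [[-0.011,0.004,-0.02,0,0,0,1],[-0.011,0.004,-0.05,0,0,0,1],[-0.011,0.004,-0.08,0,0,0,1],[-0.011,0.004,-0.11,0,0,0,1],[-0.011,0.004,-0.135,0,0,0,1],[-0.011,0.004,-0.15,0,0,0,1],[-0.011,0.004,-0.154,0,0,0,1],[-0.011,0.004,-0.154,0,0,0,1]]}}

```text
clock: 13.6
tcp_pos: [0.4569, 0.0412, 0.0247]
eef_rot: [0.0, 0.717, 0.697, 0.0]
contact_force: [-0.2, 0.5, -0.4]
opening: 0.0005
```

```bash
python3 snap.py wrist w12
```

```text
t 13.6 tcp [0.4569 0.0412 0.0247] yang -1.67 z [ 0. -0. -1.] F [-0.23  0.49 -0.36] op 0.0005 j7 [-0.31  0.7   0.24  2.19 -0.54  0.31  0.36]
```

View pics/w12.png

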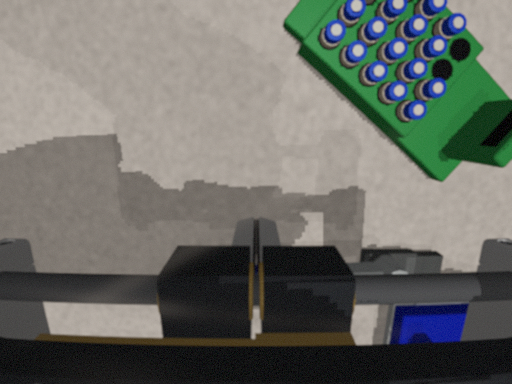

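Request:
{"method": "send_rows", "body": {"commands": [[0,-0.01,0.001,0,0,0.005,1],[0,-0.0186,0.001,0,0,0.01,1],[-0.0003,-0.0277,0.001,0,0,0.058,1],[-0.0006,-0.0367,0.001,0,0,0.106,1],[0.0005,-0.0457,0.001,0,0,0.153,1],[0.0021,-0.0547,0.001,0,0,0.201,1],[0.005,-0.0633,0.001,0,0,0.249,1],[0.0083,-0.0717,0.001,0,0,0.297,1]]}}

```text
clock: 14.45
tcp_pos: [0.465, -0.0314, 0.0264]
eef_rot: [0.001, 0.468, 0.884, 0.0]
contact_force: [0.2, 0.6, -0.4]
opening: 0.0007
```

```bash
python3 snap.py top t13; python3 -c "
from snap import *
r=ld('pics/t13.npz')
cv2.imwrite('pics/t13c.png',cv2.resize(r['color'][90:230,190:330],None,fx=4.2,fy=4.2,interpolation=cv2.INTER_CUBIC))
r=snap('wrist','w13')"
```

```text
t 14.45 tcp [ 0.465  -0.0314  0.0264] yang 34.22 z [ 0.001 -0.    -1.   ] F [ 0.15  0.57 -0.43] op 0.0007 j7 [-0.06  0.69  0.1   2.16 -0.23  0.29  0.83]
```

View pics/t13c.png

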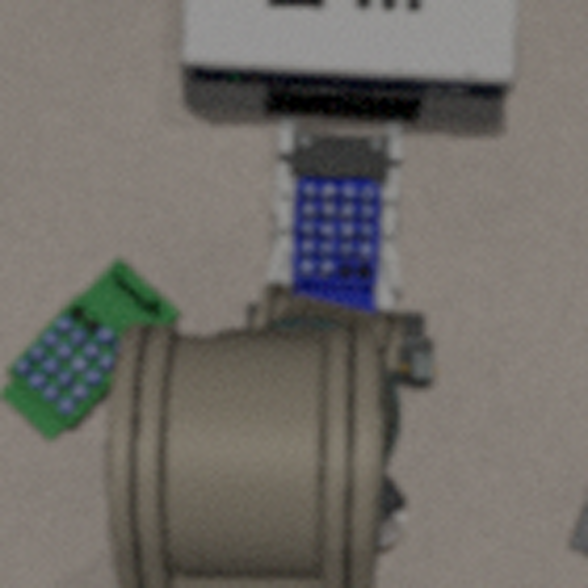

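View pics/w13.png

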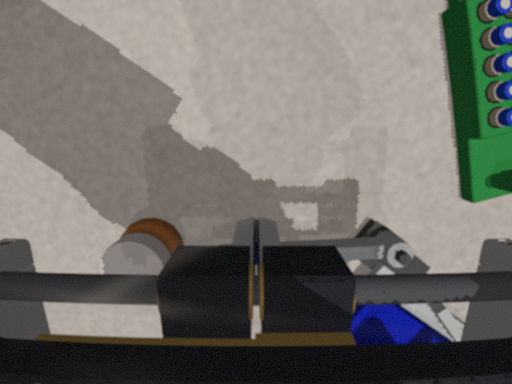

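Request:
{"method": "send_rows", "body": {"commands": [[0.005,-0.007,0,0,0,0.045,1],[0.01,-0.0146,0,0,0,0.093,1],[0.0155,-0.0215,0,0,0,0.141,1],[0.022,-0.0279,0,0,0,0.188,1],[0.0274,-0.0322,0,0,0,0.224,1],[0.0329,-0.0361,0,0,0,0.26,1],[0.0408,-0.0407,0,0,0,0.308,1],[0.045,-0.0426,0,0,0,0.331,1]]}}

```text
clock: 15.35
tcp_pos: [0.51, -0.0733, 0.026]
eef_rot: [0.0, 0.141, 0.99, -0.0]
contact_force: [-0.2, 0.0, -0.1]
opening: 0.0004
```

```bash
python3 snap.py wrist w14
```

```text
t 15.35 tcp [ 0.51   -0.0733  0.026 ] yang 73.74 z [ 0. -0. -1.] F [-0.21  0.02 -0.07] op 0.0004 j7 [ 0.12  0.72 -0.05  2.03  0.09  0.39  1.29]
```

View pics/w14.png

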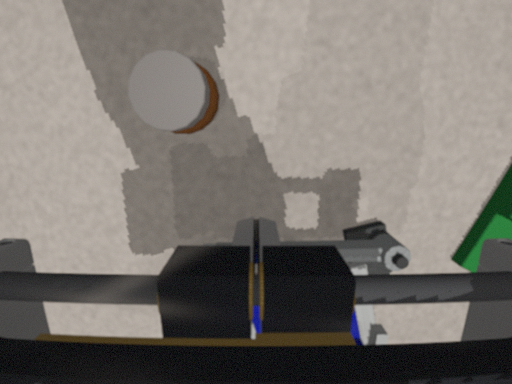

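Request:
{"method": "send_rows", "body": {"commands": [[0.002,-0.0015,0,0,0,0.015,1],[0.0045,-0.0025,0,0,0,0.03,1],[0.0065,-0.0033,0,0,0,0.04,1],[0.0085,-0.004,0,0,0,0.05,1],[0.0105,-0.0047,0,0,0,0.062,1],[0.0127,-0.0054,0,0,0,0.074,1],[0.014,-0.0058,0,0,0,0.082,1],[0.014,-0.0058,0,0,0,0.082,1]]}}

```text
clock: 16.2
tcp_pos: [0.5238, -0.0784, 0.0256]
eef_rot: [-0.0, 0.056, 0.998, 0.0]
contact_force: [-0.4, -0.4, 0.5]
opening: 0.0005
```

Request:
{"method": "send_rows", "body": {"commands": [[0.0005,-0.0001,0,0,0,0.002,1],[0.001,-0.0003,0,0,0,0.005,1],[0.0015,-0.0004,0,0,0,0.008,1],[0.002,-0.0005,0,0,0,0.01,1],[0.0025,-0.0006,0,0,0,0.013,1],[0.003,-0.0007,0,0,0,0.016,1],[0.003,-0.0007,0,0,0,0.016,1],[0.003,-0.0007,0,0,0,0.016,1]]}}

```text
clock: 17.0
tcp_pos: [0.5253, -0.079, 0.0255]
eef_rot: [-0.001, 0.039, 0.999, 0.0]
contact_force: [-5.0, 1.0, 2.5]
opening: 0.0007
```

Request:
{"method": "send_rows", "body": {"commands": [[0.0005,-0.0001,0,0,0,0.002,1],[0.001,-0.0002,0,0,0,0.004,1],[0.0015,-0.0003,0,0,0,0.006,1],[0.002,-0.0004,0,0,0,0.008,1],[0.0025,-0.0005,0,0,0,0.01,1],[0.003,-0.0006,0,0,0,0.012,1],[0.003,-0.0006,0,0,0,0.012,1],[0.003,-0.0006,0,0,0,0.012,1]]}}

```text
clock: 17.8
tcp_pos: [0.5253, -0.0793, 0.0252]
eef_rot: [-0.004, 0.027, 1.0, 0.0]
contact_force: [-10.1, 1.0, 6.7]
opening: 0.0002
```

```bash
python3 snap.py wrist w15; python3 snap.py scene s15; python3 -c "
from snap import *
im=ld('pics/s15.npz')['color']
cv2.imwrite('pics/s15c.png',cv2.resize(im[170:270,180:300],None,fx=6,fy=6,interpolation=cv2.INTER_CUBIC))"
```

```text
t 17.8 tcp [ 0.5253 -0.0793  0.0252] yang 86.93 z [-0.008  0.    -1.   ] F [-10.08   0.99   6.74] op 0.0002 j7 [ 0.17  0.74 -0.11  1.98  0.18  0.44  1.45]
t 17.85 tcp [ 0.5253 -0.0793  0.0252] yang 86.93 z [-0.008  0.    -1.   ] F [-8.99  2.45  6.34] op 0.0007 j7 [ 0.17  0.74 -0.11  1.98  0.18  0.44  1.45]
```

View pics/w15.png

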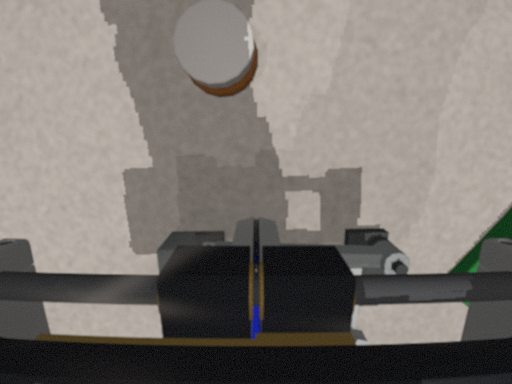

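View pics/s15c.png

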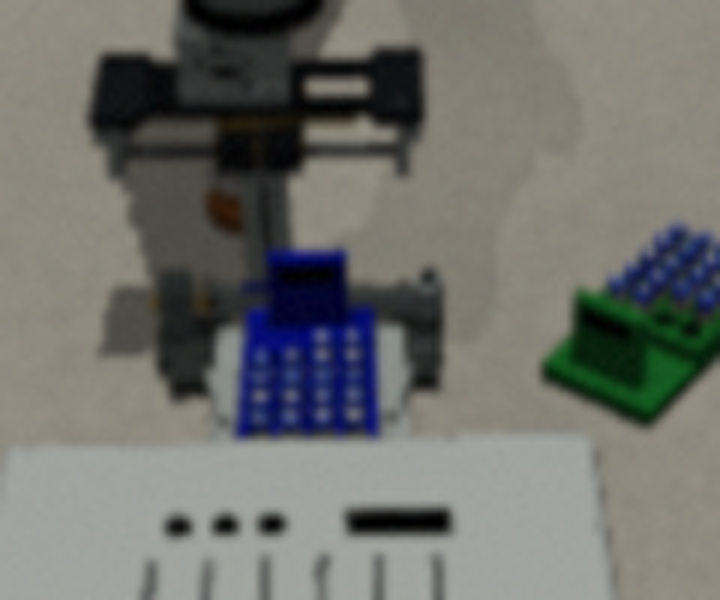

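The bar is nearly shut across the front, with its end against the plunger at about (190,300) in the crop. The fingers are on the patch, so I'm pushing on in small steps.

Request:
{"method": "send_rows", "body": {"commands": [[0.0005,0,0.0003,0,0,0,1],[0.001,0,0.0006,0,0,0.002,1],[0.0015,0,0.001,0,0,0.004,1],[0.002,0,0.001,0,0,0.006,1],[0.002,0,0.001,0,0,0.006,1],[0.002,0,0.001,0,0,0.006,1],[0.002,0,0.001,0,0,0.006,1],[0.002,0,0.001,0,0,0.006,1]]}}

```text
clock: 18.7
tcp_pos: [0.5253, -0.0794, 0.0253]
eef_rot: [-0.006, 0.021, 1.0, 0.0]
contact_force: [-11.0, 2.0, 2.5]
opening: 0.0006
```

Request:
{"method": "send_rows", "body": {"commands": [[0.0005,0,0,0,0,0,1],[0.001,0,0,0,0,0,1],[0.0015,0,0,0,0,0,1],[0.002,0,0,0,0,0,1],[0.0025,0,0,0,0,0,1],[0.003,0,0,0,0,0,1],[0.003,0,0,0,0,0,1],[0.003,0,0,0,0,0,1]]}}

```text
clock: 19.5
tcp_pos: [0.5255, -0.0794, 0.0253]
eef_rot: [-0.009, 0.021, 1.0, -0.0]
contact_force: [-14.4, 2.3, 7.4]
opening: 0.0003
```

Request:
{"method": "send_rows", "body": {"commands": [[0.0005,0,0,0,0,0,1],[0.001,0,0,0,0,0,1],[0.0015,0,0,0,0,0,1],[0.002,0,0,0,0,0,1],[0.0025,0,0,0,0,0,1],[0.003,0,0,0,0,0,1],[0.003,0,0,0,0,0,1],[0.003,0,0,0,0,0,1]]}}

```text
clock: 20.3
tcp_pos: [0.5259, -0.0795, 0.0251]
eef_rot: [-0.011, 0.021, 1.0, -0.0]
contact_force: [-18.5, 1.7, 12.7]
opening: 0.0006
```

Request:
{"method": "send_rows", "body": {"commands": [[0,0,0.001,0,0,0,1],[0.0005,0,0.002,0,0,0,1],[0.001,0,0.003,0,0,0,1],[0.0015,0,0.003,0,0,0,1],[0.002,0,0.003,0,0,0,1],[0.002,0,0.003,0,0,0,1],[0.002,0,0.003,0,0,0,1],[0.002,0,0.003,0,0,0,1]]}}

```text
clock: 21.1
tcp_pos: [0.5303, -0.0799, 0.027]
eef_rot: [-0.009, 0.021, 1.0, -0.0]
contact_force: [-12.1, -0.1, -4.3]
opening: 0.0003
```

```bash
python3 snap.py scene s16; python3 -c "
from snap import *
im=ld('pics/s16.npz')['color']
cv2.imwrite('pics/s16c.png',cv2.resize(im[170:270,180:300],None,fx=6,fy=6,interpolation=cv2.INTER_CUBIC))"
```

```text
t 21.1 tcp [ 0.5303 -0.0799  0.027 ] yang 87.64 z [-0.018  0.    -1.   ] F [-12.14  -0.14  -4.28] op 0.0003 j7 [ 0.17  0.74 -0.12  1.95  0.18  0.47  1.46]
```

View pics/s16c.png

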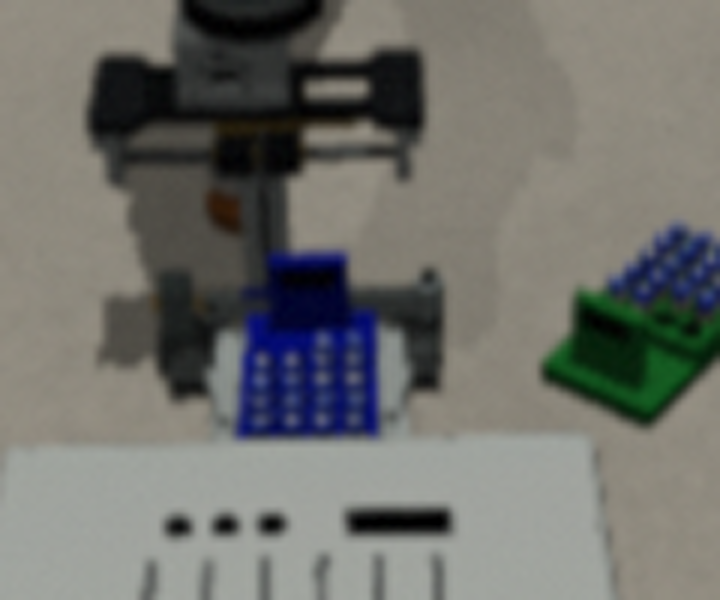

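Request:
{"method": "send_rows", "body": {"commands": [[0.0005,0,0,0,0,0,1],[0.001,0,0,0,0,0,1],[0.0015,0,0,0,0,0,1],[0.002,0,0,0,0,0,1],[0.0025,0,0,0,0,0,1],[0.003,0,0,0,0,0,1],[0.003,0,0,0,0,0,1],[0.003,0,0,0,0,0,1]]}}

```text
clock: 21.95
tcp_pos: [0.5304, -0.0799, 0.0268]
eef_rot: [-0.012, 0.021, 1.0, -0.0]
contact_force: [-16.9, 0.5, -0.0]
opening: 0.0003
```

Request:
{"method": "send_rows", "body": {"commands": [[0.001,0,0.0005,0,0,0,1],[0.002,0,0.001,0,0,0,1],[0.003,0,0.0015,0,0,0,1],[0.004,0,0.002,0,0,0,1],[0.005,0,0.002,0,0,0,1],[0.005,0,0.002,0,0,0,1],[0.005,0,0.002,0,0,0,1],[0.005,0,0.002,0,0,0,1]]}}

```text
clock: 22.75
tcp_pos: [0.5305, -0.0799, 0.0271]
eef_rot: [-0.016, 0.021, 1.0, -0.0]
contact_force: [-22.5, 0.9, -5.5]
opening: 0.0005
```

The bar moved 4.4 mm with a jump and is now rigid at 22.5 N, so it is at its stop. I'm backing off and looking.

Request:
{"method": "send_rows", "body": {"commands": [[-0.005,0,0,0,0,0,1],[-0.01,0,0,0,0,0,1],[-0.015,0,0,0,0,0,1],[-0.02,0,0,0,0,0,1],[-0.03,0,0,0,0,0,1],[-0.04,0,0,0,0,0,1],[-0.05,0,0.02,0,0,0,1],[-0.06,0,0.05,0,0,0,1]]}}

```text
clock: 23.55
tcp_pos: [0.4863, -0.0796, 0.0813]
eef_rot: [-0.001, 0.02, 1.0, 0.0]
contact_force: [-0.3, -0.6, 0.3]
opening: 0.0003
```

Request:
{"method": "send_rows", "body": {"commands": [[0,0,0.05,0,0,0,1],[0,0,0.1,0,0,0,1],[-0.03,0,0.15,0,0,0,1],[-0.06,0.05,0.18,0,0,0,1],[-0.06,0.1,0.18,0,0,-0.07,1],[-0.06,0.15,0.18,0,0,-0.14,1],[-0.06,0.2,0.18,0,0,-0.21,1],[-0.06,0.22,0.18,0,0,-0.28,1]]}}

```text
clock: 24.35
tcp_pos: [0.4284, 0.1259, 0.2622]
eef_rot: [0.001, 0.274, 0.962, 0.001]
contact_force: [0.8, 0.4, 0.6]
opening: -0.0
```

```bash
python3 snap.py top t17; python3 -c "
from snap import *
r=ld('pics/t17.npz')
cv2.imwrite('pics/t17c.png',cv2.resize(r['color'][105:205,225:315],None,fx=6,fy=6,interpolation=cv2.INTER_CUBIC))
r=snap('scene','s17')
cv2.imwrite('pics/s17c.png',cv2.resize(r['color'][170:270,180:300],None,fx=6,fy=6,interpolation=cv2.INTER_CUBIC))"
```

```text
t 24.35 tcp [0.4284 0.1259 0.2622] yang 58.21 z [ 0.003  0.    -1.   ] F [0.78 0.38 0.64] op -0.0 j7 [-0.19  0.27 -0.2   1.98  0.07  0.9   0.59]
```

View pics/t17c.png

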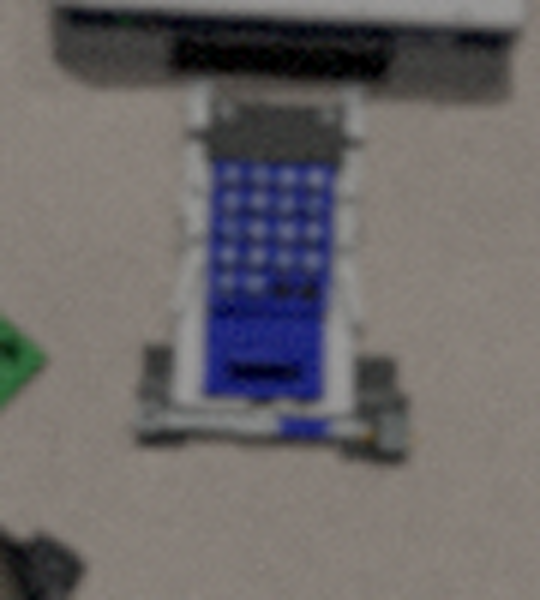

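View pics/s17c.png

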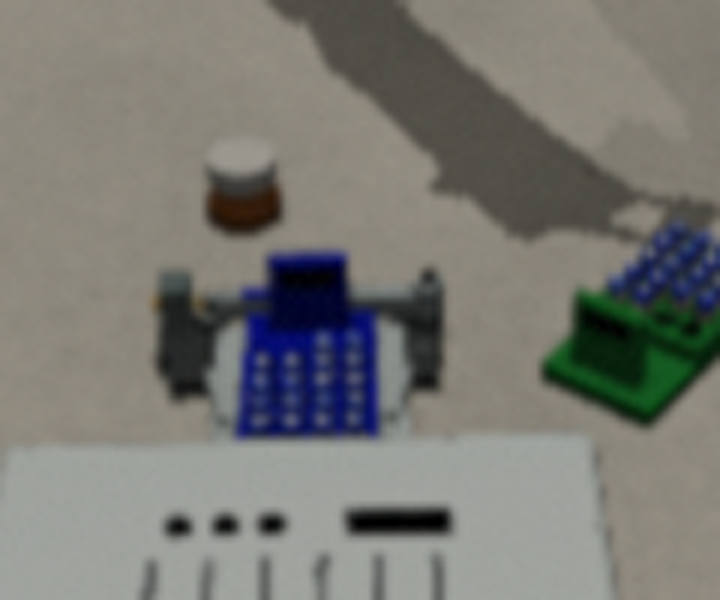

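The bar looks shut, but its slope in the top crop, from (165,415) to (305,429), is unclear. I'll look closer with the wrist camera.

Request:
{"method": "send_rows", "body": {"commands": [[0.02,-0.03,0,0,0,0.06,1],[0.04,-0.06,0,0,0,0.12,1],[0.07,-0.1,0,0,0,0.18,1],[0.1,-0.14,0,0,0,0.25,1],[0.12,-0.17,0,0,0,0.25,1],[0.14,-0.18,0,0,0,0.25,1],[0.14,-0.18,0,0,0,0.25,1],[0.14,-0.18,0,0,0,0.25,1]]}}

```text
clock: 25.25
tcp_pos: [0.5676, -0.0554, 0.2612]
eef_rot: [-0.0, 0.013, 1.0, 0.0]
contact_force: [-0.7, 0.0, 0.4]
opening: 0.0003
```

```bash
python3 snap.py wrist w18; python3 -c "
from snap import *
im=ld('pics/w18.npz')['color']
cv2.imwrite('pics/w18c.png',cv2.resize(im[120:260,150:370],None,fx=3.6,fy=3.6,interpolation=cv2.INTER_CUBIC))"
```

```text
t 25.25 tcp [ 0.5676 -0.0554  0.2612] yang 88.55 z [-0.001  0.    -1.   ] F [-0.67  0.01  0.37] op 0.0003 j7 [ 0.2   0.46 -0.23  1.67  0.12  1.03  1.48]
```

View pics/w18c.png

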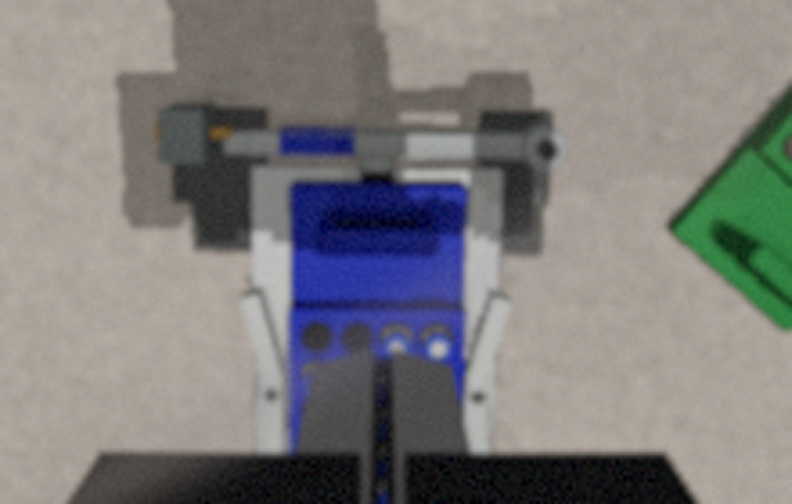

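Run:
```python
from h import *
r=ld('pics/w18.npz')
c=lambda a:(np.array(a,float)+.5)/3.6+[150,120]-.5
u=np.array([.99959,-.0286]);v=np.array([.0286,.99959]);O=np.array([.6312,-.0595])
im=r['color'];hsv=cv2.cvtColor(im,cv2.COLOR_BGR2HSV)
def C(p,z): q=onz(r,[p] if np.ndim(p)==1 else p,z)[:,:2]-O; return np.c_[q@u,q@v]
print('pin',C(c([545,148]),.049))
g=C(c([[240,130],[300,129],[345,129],[420,130],[465,131]]),.037);print('outer top edge',g,np.polyfit(g[:,1],g[:,0],1))
h=C(c([[240,155],[300,155],[345,156],[465,157]]),.037);print('inner top edge',h,np.polyfit(h[:,1],h[:,0],1))
print('bed corners',C(c([[252,168],[500,168]]),.022)); k=C(c([[292,184],[465,182]]),.036);print('rack front',k)
```

```text
pin [[-0.08634464  0.06529992]]
outer top edge [[-0.0914956  -0.05317749]
 [-0.09195963 -0.02952091]
 [-0.09202796 -0.01181355]
 [-0.09177787  0.01768601]
 [-0.09148763  0.03540367]] [ 0.00093843 -0.09174196]
inner top edge [[-0.0816267  -0.05342832]
 [-0.08170641 -0.02965091]
 [-0.081382   -0.01184702]
 [-0.08122855  0.0356325 ]] [ 0.0051583  -0.08140945]
bed corners [[-0.07447041 -0.05071076]
 [-0.07495625  0.05136955]]
rack front [[-0.06997711 -0.03307683]
 [-0.07111283  0.03593902]]
```

The bar lies within about 0.005 rad of shut, with its end behind the brass plunger at (222,132) in the crop. The rack's front is at carrier x ≈ -70.5 mm, so it is home. I'm handing in.

Run:
```python
from snap import *
st(); r=snap('top','t19')
a=ld('pics/top0.npz')['color'];b=r['color']
for n,(x0,y0,x1,y1) in dict(grey=(322,175,365,232),bottle=(350,130,385,165),jar=(270,204,292,225),screw=(378,212,428,245),wash=(388,168,415,193),beaker=(124,130,155,165),box=(80,160,126,207)).items():
    print(n,np.round(cv2.phaseCorrelate(cv2.cvtColor(a,6)[y0:y1,x0:x1].astype(float),cv2.cvtColor(b,6)[y0:y1,x0:x1].astype(float))[0],2))
print(robot.close_job())
```

```text
t 25.3 tcp [ 0.5674 -0.0547  0.2614] yang 88.62 z [-0.001  0.    -1.   ] F [-0.48 -0.03 -0.08] op 0.0007 j7 [ 0.2   0.46 -0.23  1.67  0.12  1.03  1.48]
grey [0.94 0.11]
bottle [0.05 0.04]
jar [-0.85 -0.24]
screw [-0.05 -0.09]
wash [0.31 0.52]
beaker [-0.   -0.06]
box [0.04 0.01]
the job is handed in; nothing more can be done
None
```

The smaller blue rack is loaded in the feeder with the keeper bar latched, and I handed the job in at about 25 s of the 61 s allowed. The hand-in reports no verdict, so the results below are my own measurements.

I gripped the rack by its plate, set it on the carriage and slid the tongue under the lip until the spring pushed back at about 3 N, then let go. I pushed the keeper round at its blue patch. It jumped 4.4 mm once past about 18 N, then stayed rigid up to 22.5 N.

**Last checks (wrist camera, arm backed off and clear):**
- **Keeper:** the bar is within about 0.005 rad of shut. It held there by itself for about 2 s, with its end behind the brass plunger.
- **Rack:** its front is at carrier x ≈ -70.5 mm, against -70 mm at home, and within about 1.5 mm sideways.
- **Bystanders:** none moved by more than about 1 pixel (roughly 3 mm) in the top view.

**Two checks disagreed or looked odd on the way:**
- **Bar angle:** the coarse top view made the bar look slightly open after I let go. The closer wrist view showed it was not.
- **Bed contact:** the rack met the bed about 2 mm higher than I had worked out, giving a brief contact of about 17 N, under the 45 N limit.

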